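# Swap the misplaced vials back to their colour-coded stands

### The job

The four vaccine vials are standing in each other's stands. Rearrange them so that every vial stands upright in the recess of the stand that has the colour of its cap; each stand takes one vial, so use the spare white stand for parking on the way, and leave it empty at the end. Do not tip any vial over, and leave the small hand-gel bottle where it stands.

Things in the scene. Friction and masses are not known exactly. Their poses are not given: they have to be found in the camera images.
- blue_vial: Glass medicine vial with a white label and a blue cap, loose. Body 36 mm in diameter and 45 mm high, then a shoulder and a narrower neck; aluminium collar 27 mm wide and on top the blue cap, 29 mm in diameter; 70 mm high in all, about 90 g. Origin: centre of its underside; z up along its axis. At every start it stands in the recess of a wrongly coloured stand.
- green_vial: Glass medicine vial with a white label and a green cap, loose. Body 36 mm in diameter and 45 mm high, then a shoulder and a narrower neck; aluminium collar 27 mm wide and on top the green cap, 29 mm in diameter; 70 mm high in all, about 90 g. Origin: centre of its underside; z up along its axis. At every start it stands in the recess of a wrongly coloured stand.
- red_vial: Glass medicine vial with a white label and a red cap, loose. Body 36 mm in diameter and 45 mm high, then a shoulder and a narrower neck; aluminium collar 27 mm wide and on top the red cap, 29 mm in diameter; 70 mm high in all, about 90 g. Origin: centre of its underside; z up along its axis. At every start it stands in the recess of a wrongly coloured stand.
- yellow_vial: Glass medicine vial with a white label and a yellow cap, loose. Body 36 mm in diameter and 45 mm high, then a shoulder and a narrower neck; aluminium collar 27 mm wide and on top the yellow cap, 29 mm in diameter; 70 mm high in all, about 90 g. Origin: centre of its underside; z up along its axis. At every start it stands in the recess of a wrongly coloured stand.
- blue_stand: Blue plastic vial stand, fixed to the table: a block 84 x 84 mm, 12 mm high, with one round recess in the middle of its top, 61 mm wide and 6 mm deep (a vial in it has about 12 mm of play each way; the recess floor is 6 mm above the table). Origin: centre of its underside, on the table; z up, x and y along its sides.
- green_stand: Green plastic vial stand, fixed to the table: a block 84 x 84 mm, 12 mm high, with one round recess in the middle of its top, 61 mm wide and 6 mm deep (a vial in it has about 12 mm of play each way; the recess floor is 6 mm above the table). Origin: centre of its underside, on the table; z up, x and y along its sides.
- red_stand: Red plastic vial stand, fixed to the table: a block 84 x 84 mm, 12 mm high, with one round recess in the middle of its top, 61 mm wide and 6 mm deep (a vial in it has about 12 mm of play each way; the recess floor is 6 mm above the table). Origin: centre of its underside, on the table; z up, x and y along its sides.
- yellow_stand: Yellow plastic vial stand, fixed to the table: a block 84 x 84 mm, 12 mm high, with one round recess in the middle of its top, 61 mm wide and 6 mm deep (a vial in it has about 12 mm of play each way; the recess floor is 6 mm above the table). Origin: centre of its underside, on the table; z up, x and y along its sides.
- white_stand: White plastic vial stand, the spare, empty at the start; fixed to the table: a block 84 x 84 mm, 12 mm high, with one round recess in the middle of its top, 61 mm wide and 6 mm deep (a vial in it has about 12 mm of play each way; the recess floor is 6 mm above the table). Origin: centre of its underside, on the table; z up, x and y along its sides.
- gel_bottle: Small white hand-gel bottle with a grey cap, loose, standing on the table among the stands, 36 mm in diameter and 85 mm high, 90 g; to be left where it stands. Origin: centre of its underside; z up.
Things that resemble listed ones, but are neither listed nor needed, are in the scene too. Several things look just like the red_stand: the one meant starts farthest to the robot's right. Several things look just like the green_stand: the one meant starts farthest to the robot's left.

How it is judged:
At the end, for the whole second after the job is handed in: Each of the four vials stands at rest in the recess of the stand of its cap's colour: its axis within 14.5 mm of the stand's centre, its underside less than 9 mm above the stand's underside (down on the recess floor, not on the rim), leaning less than 7 degrees. The white stand is thereby empty (horizontal distance between blue_vial and blue_stand below 0.0145 m and z of blue_vial in the frame of blue_stand below 0.009 m and angle between each of blue_vial, green_vial, red_vial, yellow_vial's own z axis and vertical below 0.12 rad and linear speed of each of blue_vial, green_vial, red_vial, yellow_vial below 0.02 m/s and horizontal distance between green_vial and green_stand below 0.0145 m and z of green_vial in the frame of green_stand below 0.009 m and horizontal distance between red_vial and red_stand below 0.0145 m and z of red_vial in the frame of red_stand below 0.009 m and horizontal distance between yellow_vial and yellow_stand below 0.0145 m and z of yellow_vial in the frame of yellow_stand below 0.009 m); the robot touches nothing.
It fails at once if the blue vial is tipped over (leans more than 45 degrees) (angle between blue_vial's own z axis and vertical above 0.785 rad).
It fails at once if the green vial is tipped over (leans more than 45 degrees) (angle between green_vial's own z axis and vertical above 0.785 rad).
It fails at once if the red vial is tipped over (leans more than 45 degrees) (angle between red_vial's own z axis and vertical above 0.785 rad).
It fails at once if the yellow vial is tipped over (leans more than 45 degrees) (angle between yellow_vial's own z axis and vertical above 0.785 rad).
It fails at once if the gel bottle is moved more than 30 mm or knocked over (distance of gel_bottle from where it was at the start of the episode above 0.03 m or angle between gel_bottle's own z axis and vertical above 0.6 rad).
It also fails if it takes over 147 s, if anything falls off the work surface, if the arm or the gripper's body presses on something with over 40 N, if the wrist force passes 120 N, or if a joint passes its speed limit or range.

### The arm

A 6-joint arm with a two-finger parallel gripper is mounted at the origin on the work surface. World frame = base frame: x ahead of the robot, y to its left, z up, the work surface at z = 0. Lengths are in m, angles in rad, forces in N, time in s.
With the tool pointing down it reaches from about 0.35 to 0.975 m from the base axis. Payload 17.4 kg.
Tool frame: the origin (TCP) lies between the finger pads; the fingertips stand 17 mm ahead of it and the grasp point (between the pads) lies 2 mm behind it; z points along the fingers, y is the line along which they close (so a half turn about z gives the same grasp; the last joint's range is limited). The gripper opens to 85 mm and grips with 20 to 120 N. Pads are 22 mm wide; open, the fingers measure 114 mm over their backs; the gripper's body (76 mm by 85 mm) begins 54 mm behind the grasp point. The pads swing forward as they close: fully open they stand 13 mm farther back than shut.
Start: joints at [-1.22, 0.116, 1.442, -0, 1.584, -0.038], TCP at [0.256, -0.625, 0.248] pointing down, gripper open.
Joint ranges: [-2.83, 2.83], [-0.83, 2.19], [0.07, 2.5], [-1.14, 4.28], [0.01, 3], [-2.97, 2.97]. Speed limits (rad/s): [1.89, 1.89, 2.22, 3.14, 3.14, 3.14].

### API

Orientations are given as [roll, pitch, yaw] about the fixed x, y, z axes, in that order (R = Rz(yaw) Ry(pitch) Rx(roll)).
In Python, from cell import bot gives the robot as it stands. The module is installed in compiled form; this text tells all that it offers.
- The arm moves only by the tool arm_command, never from a script. Its argument "rows" is a list of rows, each a list of 7 numbers: the shift along the tool's x, y, z in m, then the turn, a rotation vector about the tool's x, y, z in degrees, then the closure, from -1 (fully open) to 1 (shut), so that 0 is half open. In form: [[x, y, z, wx, wy, wz, claw], ...]. A call has 1 to 10 rows; each row is the pose to reach, as a shift and turn from the pose commanded when the call began, along the tool's axes at that moment; what a row does not reach only later rows make up. A row lasts 1/8 s, in which the tool goes at most 62.5 mm and 10.7 degrees, less where a joint would pass 70% of its speed; a pose out of reach is approached as far as the arm can. A call with a gripper value outside its range is refused whole. The fingers move at their own pace and stop on an object; the grip force is fixed at half the most. Time passes only in rows, so rows that repeat a pose let the fingers close. It gives the time, the measured TCP pose, the force, the opening and the grip force at its end, in the units of the state.
- bot.get_obs(): the state, without advancing time (a new reading comes with each control period).
- bot.snapshot(name): name is "scene" or "top"; returns the picture (400x640x3 uint8, red, green, blue); there is no depth.
- bot.calibration(name): a dict with "K" (3x3 intrinsics, pixels), "k1" (the pictures are not rectified: a ray, as slopes to the right and down, at radius r is drawn at 1 + k1 r^2 times it, then the intrinsics apply), "world_to_cam" (4x4, takes a point from world to camera coordinates). Camera axes: x right, y down, z forward; pixel columns grow to the right and rows downward; lengths in m; the calibration is good to about 2 mm. A picture is of the moment at which its call begins. calibration takes no time and is no camera call.
- bot.finish_job(): hands the job in; it is judged then, once.
The state is a dict: "clock": time; "joint_pos": joint angles; "joint_velocities": joint speeds; "tau": joint torques, N m; "ee_pos": TCP position; "tool_rot": TCP orientation; "wrist_force": force on the tool from outside, world axes, zero at the start; "moment": the same for the moment, N m; "grip_width": finger opening in m; "grasp_force": force on a finger pad.
Only numpy, scipy, OpenCV 4.12 (cv2) and the standard library are available. Lean on these libraries where they do the work, as an engineer would, in place of code of your own. Each camera call takes 0.05 s, during which the arm holds its last target. There are 200 camera calls.

## Working session

There is one attempt and no reset: what is moved stays moved. The work goes in short steps, Python scripts to look and compute and a tool call to move; the robot and the scene stay as the last step left them, time stands still between calls to the robot, and variables do not carry over. Pictures are saved under pics/ and viewed, at most 14 in all, crops included, and the job is handed in when it is done.

Besides the shell and the picture viewer there is one more tool, called after "Request:" as name([rows], argument=value, ...), one row to a line, values as JSON. arm_command: Moves the arm, as the interface text tells. Its arguments: {"type":"object","properties":{"rows":{"type":"array","items":{"type":"array","items":{"type":"number"}}}},"required":["rows"]}

```bash
mkdir -p pics; python3 - <<'E'
from cell import bot
import cv2
for n in("top","scene"):
    im=bot.snapshot(n); cv2.imwrite(f"pics/{n}0.png",im[:,:,::-1])
    c=bot.calibration(n); print(n,c)
print(bot.get_obs())
E
```

```text
top {'K': array([[414.65389286,   0.        , 318.83787631],
       [  0.        , 414.65389286, 199.1552825 ],
       [  0.        ,   0.        ,   1.        ]]), 'k1': 0.03612796211111625, 'world_to_cam': array([[ 0.00835362, -0.99991515,  0.00999552, -0.01400876],
       [-0.98611765, -0.00989528, -0.16575301,  0.53995731],
       [ 0.16583785, -0.00847212, -0.98611664,  1.0165576 ],
       [ 0.        ,  0.        ,  0.        ,  1.        ]])}
scene {'K': array([[488.5026577 ,   0.        , 320.96521645],
       [  0.        , 488.5026577 , 198.24154057],
       [  0.        ,   0.        ,   1.        ]]), 'k1': -0.05689776197541886, 'world_to_cam': array([[-0.75002248,  0.6611764 , -0.01766517,  0.4149333 ],
       [ 0.53050588,  0.58541313, -0.61307013, -0.26102517],
       [-0.39500607, -0.46918786, -0.78983097,  1.39922831],
       [ 0.        ,  0.        ,  0.        ,  1.        ]])}
{'clock': 0.1, 'joint_pos': array([-1.21981066e+00,  1.16423164e-01,  1.44221955e+00,  6.01738673e-06,
        1.58399031e+00, -3.78121418e-02]), 'joint_velocities': array([-0.00016675, -0.00224611, -0.00313178,  0.0005515 ,  0.00195983,
       -0.0015861 ]), 'tau': array([ 2.48932680e-03, -7.33658767e+01, -6.33787465e+01, -1.80129746e-04,
        5.19606139e-03,  1.65867895e-06]), 'ee_pos': array([ 0.25580731, -0.62447784,  0.24763291]), 'tool_rot': array([-3.14055326e+00, -4.53415928e-05,  3.88797866e-01]), 'wrist_force': array([-0.07558694,  1.19237632,  0.44830633]), 'moment': array([-0.00795202, -0.04006905,  0.00751401]), 'grasp_force': 0.0, 'grip_width': 0.0856963751419188}
```

View pics/top0.png

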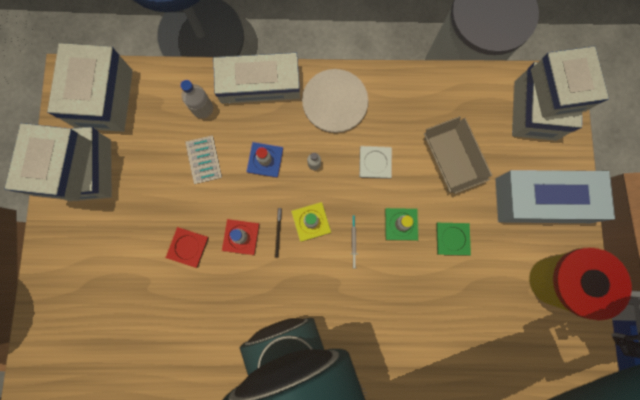

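View pics/scene0.png

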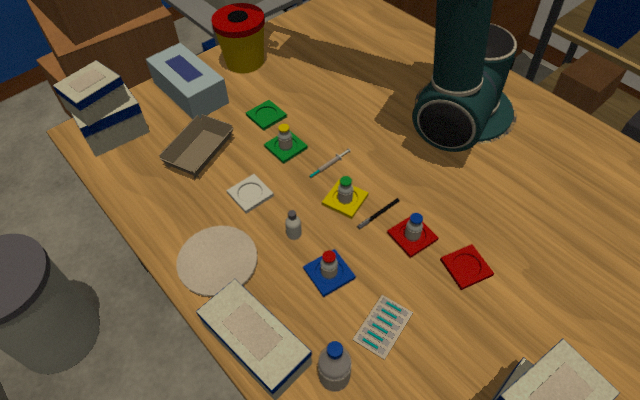

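The top view (robot's left is image left) shows these:
- Blue stand at (265,160), holding the red vial.
- Red stands at (187,247), empty, and (241,237), holding the blue vial. The one farther right, (241,237), is meant.
- Yellow stand at (312,221), holding the green vial.
- Green stands at (402,224), holding the yellow vial, and (454,239), empty. The one farther left, (402,224), is meant.
- White stand at (376,162) and gel bottle at (314,160).

So two swaps are needed.

```bash
cat > h.py <<'E'
from cell import bot
import cv2, numpy as np
H={'red':[(0,8),(172,180)],'blue':[(105,125)],'green':[(50,80)],'yellow':[(24,34)]}
def ray(n,uv,z):
    c=bot.calibration(n); uv=np.asarray(uv,float).reshape(-1,1,2)
    p=cv2.undistortPoints(uv,c['K'],np.array([c['k1'],0,0,0.])).reshape(-1,2)
    R,t=c['world_to_cam'][:3,:3],c['world_to_cam'][:3,3]
    d=np.c_[p,np.ones(len(p))]@R; o=-R.T@t
    return (o+d*((z-o[2])/d[:,2])[:,None])[:,:2]
def blobs(n,im,col):
    h=cv2.cvtColor(im,cv2.COLOR_RGB2HSV)
    if col=='white': m=cv2.inRange(h,(0,0,130),(180,45,255))
    else: m=sum(cv2.inRange(h,(a,130,60),(b,255,255)) for a,b in H[col])
    m=m.astype(np.uint8)
    cs,_=cv2.findContours(m,cv2.RETR_EXTERNAL,cv2.CHAIN_APPROX_NONE)
    return [c for c in cs if cv2.contourArea(c)>25]
def report(n,im):
    for col in [*H,'white']:
        for c in blobs(n,im,col):
            a=cv2.contourArea(c)
            if a>3000: continue
            st=a>350
            q=ray(n,c.reshape(-1,2),0.012 if st else 0.073)*1000
            r=cv2.minAreaRect(q.astype(np.float32))
            u=c.reshape(-1,2).mean(0)
            print(n,col,'px',u.round(),'area',a,'stand' if st else 'cap','xy mm',np.round(r[0],1),'size',np.round(r[1],1),'ang',round(r[2]))
E
python3 - <<'E'
from h import *
for n in("top","scene"): report(n,cv2.imread(f"pics/{n}0.png")[:,:,::-1].copy())
E
```

```text
top red px [186. 247.] area 1017.5 stand xy mm [417.7 329.6] size [85.1 82.6] ang 73
top red px [240. 237.] area 982.5 stand xy mm [445.2 194. ] size [84.8 82.8] ang 83
top red px [261. 152.] area 74.0 cap xy mm [653.8 138.7] size [23.6 25.4] ang 1
top blue px [633. 330.] area 31.5 cap xy mm [ 233.3 -744.3] size [17.9 11.7] ang 2
top blue px [236. 234.] area 44.5 cap xy mm [445.6 195.6] size [17.1 19.7] ang 0
top blue px [264. 159.] area 389.0 stand xy mm [652.5 136.5] size [76.9 77.3] ang 81
top blue px [186.  85.] area 52.0 cap xy mm [831.4 337.4] size [22.2 20.5] ang 3
top green px [453. 239.] area 862.5 stand xy mm [ 444.4 -359.4] size [77.7 80.7] ang 1
top green px [400. 224.] area 731.0 stand xy mm [ 481.9 -226. ] size [75.5 76.2] ang 89
top yellow px [407. 221.] area 90.5 cap xy mm [ 482.2 -226.5] size [27.5 26.8] ang 44
top yellow px [311. 221.] area 1005.5 stand xy mm [486.8  11.6] size [85.9 85.5] ang 17
top white px [207. 176.] area 36.5 cap xy mm [591.9 272.9] size [11.9 53.7] ang 15
top white px [205. 168.] area 25.5 cap xy mm [609.9 277.5] size [11.3 52.6] ang 15
top wh
[... 2045 characters left out ...]
86. 146.] area 437.0 stand xy mm [ 483.3 -223.6] size [85.3 84.8] ang 89
scene green px [266. 113.] area 564.0 stand xy mm [ 446.6 -357.5] size [84.3 84.8] ang 89
scene yellow px [344. 198.] area 656.5 stand xy mm [484.4  12.7] size [98.  85.3] ang 17
scene yellow px [283. 127.] area 59.5 cap xy mm [ 483.5 -225. ] size [29.4 26.3] ang 47
scene yellow px [241.  51.] area 1214.0 stand xy mm [ 316.3 -642.6] size [223.9 155.9] ang 62
scene white px [293. 222.] area 32.0 cap xy mm [652.1  21.9] size [19.5 26.2] ang 73
scene white px [248. 192.] area 758.5 stand xy mm [ 650.3 -158.1] size [81.9 81.4] ang 89
scene white px [185.  69.] area 1978.5 stand xy mm [ 510.4 -700.6] size [128.8 257.3] ang 0
```

```bash
python3 - <<'E'
from h import *
for z in np.arange(.1,.36,.04): print(round(z,2),ray('top',[[595,284]],z).round(3),ray('scene',[[238,17]],z).round(3))
# box with slanted view (blue box right, 560,195)
print(ray('top',[[315,158]],.085).round(3),ray('scene',[[293,214]],.085).round(3))
E
```

```text
0.1 [[ 0.337 -0.652]] [[ 0.291 -0.692]]
0.14 [[ 0.339 -0.625]] [[ 0.324 -0.634]]
0.18 [[ 0.34  -0.599]] [[ 0.357 -0.577]]
0.22 [[ 0.341 -0.573]] [[ 0.391 -0.519]]
0.26 [[ 0.342 -0.547]] [[ 0.424 -0.462]]
0.3 [[ 0.343 -0.52 ]] [[ 0.458 -0.404]]
0.34 [[ 0.344 -0.494]] [[ 0.491 -0.347]]
[[0.638 0.002]] [[0.643 0.011]]
```

Request:
arm_command([
  [0.036, -0.028, 0, 0, 0, 2.2, -1],
  [0.072, -0.057, 0, 0, 0, 4.5, -1],
  [0.108, -0.085, 0, 0, 0, 6.7, -1],
  [0.144, -0.114, 0, 0, 0, 8.9, -1],
  [0.18, -0.142, 0, 0, 0, 11.2, -1],
  [0.216, -0.17, 0, 0, 0, 13.4, -1],
  [0.253, -0.199, 0, 0, 0, 15.6, -1],
  [0.289, -0.227, 0, 0, 0, 17.8, -1],
  [0.325, -0.256, 0, 0, 0, 20, -1],
  [0.361, -0.284, 0, 0, 0, 22.3, -1],
])

```text
clock: 1.35
ee_pos: [0.4827, -0.2235, 0.2481]
tool_rot: [-3.141, 0.0, -0.002]
wrist_force: [0.8, -1.0, 0.8]
grip_width: 0.0856
grasp_force: 0.0
```

Request:
arm_command([
  [0, 0.002, 0.04, 0, 0, 0, -1],
  [0, 0.002, 0.08, 0, 0, 0, -1],
  [0, 0.002, 0.12, 0, 0, 0, -1],
  [0, 0.002, 0.15, 0, 0, 0, -1],
  [0, 0.002, 0.18, 0, 0, 0, -1],
  [0, 0.002, 0.2, 0, 0, 0, -1],
  [0, 0.002, 0.208, 0, 0, 0, -1],
  [0, 0.002, 0.208, 0, 0, 0, -1],
])

```text
clock: 2.35
ee_pos: [0.4824, -0.227, 0.0405]
tool_rot: [-3.142, 0.0, -0.0]
wrist_force: [0.6, -0.1, 0.3]
grip_width: 0.0859
grasp_force: 0.0
```

Request:
arm_command([
  [0, 0, 0, 0, 0, 0, 0.2],
  [0, 0, 0, 0, 0, 0, 0.4],
  [0, 0, 0, 0, 0, 0, 0.6],
  [0, 0, 0, 0, 0, 0, 1],
  [0, 0, 0, 0, 0, 0, 1],
  [0, 0, 0, 0, 0, 0, 1],
  [0, 0, 0, 0, 0, 0, 1],
  [0, 0, 0, 0, 0, 0, 1],
])

```text
clock: 3.35
ee_pos: [0.4826, -0.2271, 0.0411]
tool_rot: [3.141, -0.001, -0.0]
wrist_force: [-1.0, 0.9, 5.8]
grip_width: 0.0343
grasp_force: 60.3
```

Request:
arm_command([
  [0, 0, -0.01, 0, 0, 0, 1],
  [0, 0, -0.03, 0, 0, 0, 1],
  [0, 0, -0.06, 0, 0, 0, 1],
  [0, 0, -0.09, 0, 0, 0, 1],
  [0.03, -0.012, -0.11, 0, 0, 0, 1],
  [0.06, -0.025, -0.11, 0, 0, 0, 1],
  [0.09, -0.038, -0.11, 0, 0, 0, 1],
  [0.13, -0.053, -0.11, 0, 0, 0, 1],
  [0.155, -0.063, -0.11, 0, 0, 0, 1],
  [0.167, -0.068, -0.11, 0, 0, 0, 1],
])

```text
clock: 4.6
ee_pos: [0.6502, -0.1585, 0.1512]
tool_rot: [3.141, -0.0, 0.0]
wrist_force: [0.6, -0.4, -2.0]
grip_width: 0.0342
grasp_force: 59.8
```

Request:
arm_command([
  [0, 0, 0, 0, 0, 0, 1],
  [0, 0, 0.02, 0, 0, 0, 1],
  [0, 0, 0.04, 0, 0, 0, 1],
  [0, 0, 0.06, 0, 0, 0, 1],
  [0, 0, 0.08, 0, 0, 0, 1],
  [0, 0, 0.09, 0, 0, 0, 1],
  [0, 0, 0.1, 0, 0, 0, 1],
  [0, 0, 0.105, 0, 0, 0, 1],
  [0, 0, 0.108, 0, 0, 0, 1],
  [0, 0, 0.109, 0, 0, 0, 1],
])

```text
clock: 5.85
ee_pos: [0.6494, -0.1591, 0.0415]
tool_rot: [3.141, -0.0, -0.0]
wrist_force: [-0.2, 0.5, -0.5]
grip_width: 0.0337
grasp_force: 59.8
```

```bash
python3 - <<'E'
from h import *
im=bot.snapshot('scene')[:,:,::-1]; cv2.imwrite('pics/a.png',cv2.resize(im[90:270,180:420],(800,600),interpolation=cv2.INTER_CUBIC))
print(bot.get_obs()['wrist_force'])
E
```

```text
[-0.88828488  0.68115423 -0.73028076]
```

View pics/a.png

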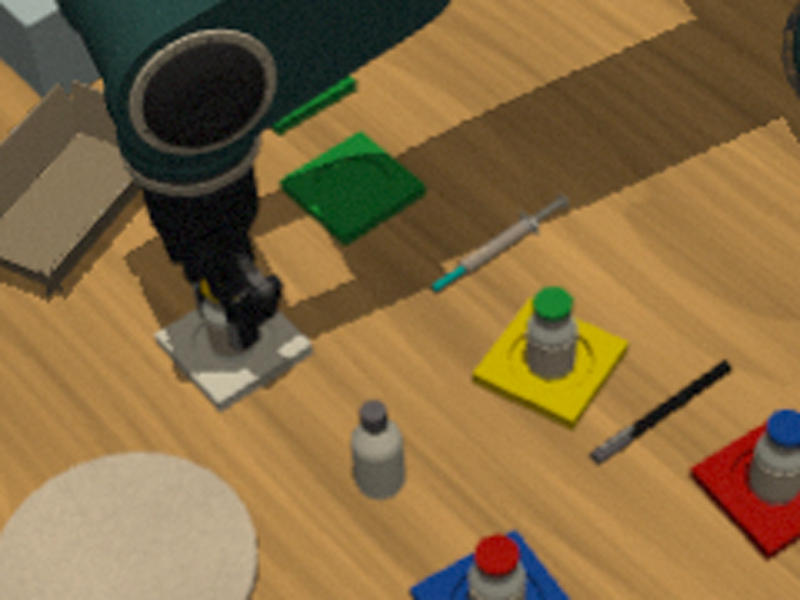

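The yellow vial is held upright over the white stand, at crop position (225,330), and the other vials are undisturbed. I'll lower it a touch and release.

Request:
arm_command([
  [0, 0, 0.001, 0, 0, 0, 1],
  [0, 0, 0.002, 0, 0, 0, 1],
  [0, 0, 0.002, 0, 0, 0, 1],
  [0, 0, 0.002, 0, 0, 0, 1],
])

```text
clock: 6.4
ee_pos: [0.6497, -0.1591, 0.0411]
tool_rot: [3.141, -0.001, -0.0]
wrist_force: [-6.3, 2.1, 13.3]
grip_width: 0.0341
grasp_force: 61.3
```

Request:
arm_command([
  [0, 0, 0, 0, 0, 0, 0.1],
  [0, 0, 0, 0, 0, 0, -0.2],
  [0, 0, 0, 0, 0, 0, -0.6],
  [0, 0, 0, 0, 0, 0, -1],
  [0, 0, 0, 0, 0, 0, -1],
  [0, 0, -0.02, 0, 0, 0, -1],
  [0, 0, -0.05, 0, 0, 0, -1],
  [0, 0, -0.08, 0, 0, 0, -1],
  [0, 0, -0.11, 0, 0, 0, -1],
  [0, 0, -0.11, 0, 0, 0, -1],
])

```text
clock: 7.65
ee_pos: [0.6504, -0.1593, 0.1538]
tool_rot: [3.14, -0.005, -0.0]
wrist_force: [0.0, 0.1, -0.9]
grip_width: 0.0855
grasp_force: 0.0
```

Request:
arm_command([
  [-0.02, -0.021, 0, 0, 0, 0, -1],
  [-0.05, -0.052, 0, 0, 0, 0, -1],
  [-0.08, -0.083, 0, 0, 0, 0, -1],
  [-0.11, -0.115, 0, 0, 0, 0, -1],
  [-0.14, -0.146, 0, 0, 0, 0, -1],
  [-0.158, -0.165, 0, 0, 0, 0, -1],
  [-0.164, -0.171, 0, 0, 0, 0, -1],
  [-0.164, -0.171, 0, 0, 0, 0, -1],
])

```text
clock: 8.65
ee_pos: [0.4855, 0.012, 0.1496]
tool_rot: [3.141, -0.001, 0.0]
wrist_force: [0.8, -0.4, -0.5]
grip_width: 0.0851
grasp_force: 0.0
```

```bash
python3 - <<'E'
from h import *
for n in("top","scene"):
    im=bot.snapshot(n)
    for c in blobs(n,im,'yellow')+blobs(n,im,'green'):
        if cv2.contourArea(c)<350: print(n,np.round(cv2.minAreaRect((ray(n,c.reshape(-1,2),.073)*1000).astype(np.float32)),1) if 0 else [np.round(x,1) for x in cv2.minAreaRect((ray(n,c.reshape(-1,2),.073)*1000).astype(np.float32))[:2]])
print(bot.get_obs()['ee_pos'])
E
```

```text
top [array([453.4,   4.9]), array([44.3, 78.9])]
top [array([ 649.3, -159.3]), array([22.9, 23.8])]
scene [array([ 649.2, -158.8]), array([28.8, 23.9])]
scene [array([484. ,  10.5]), array([24.5, 25.9])]
[0.48585383 0.01151934 0.14935994]
```

Yellow is parked upright at (649,-159). Next, move the green vial to the green stand.

Request:
arm_command([
  [0, 0, 0.03, 0, 0, 0, -1],
  [0, 0, 0.06, 0, 0, 0, -1],
  [0, 0, 0.085, 0, 0, 0, -1],
  [0, 0, 0.1, 0, 0, 0, -1],
  [0, 0, 0.108, 0, 0, 0, -1],
  [0, 0, 0.109, 0, 0, 0, -1],
  [0, 0, 0.109, 0, 0, 0, -1],
])

```text
clock: 9.62
ee_pos: [0.4858, 0.012, 0.041]
tool_rot: [3.142, -0.001, -0.0]
wrist_force: [0.8, -0.3, 1.1]
grip_width: 0.0852
grasp_force: 0.0
```

Request:
arm_command([
  [0, 0, 0, 0, 0, 0, 0.2],
  [0, 0, 0, 0, 0, 0, 0.4],
  [0, 0, 0, 0, 0, 0, 0.6],
  [0, 0, 0, 0, 0, 0, 1],
  [0, 0, 0, 0, 0, 0, 1],
  [0, 0, 0, 0, 0, 0, 1],
  [0, 0, 0, 0, 0, 0, 1],
  [0, 0, 0, 0, 0, 0, 1],
])

```text
clock: 10.62
ee_pos: [0.4857, 0.012, 0.0409]
tool_rot: [3.142, -0.001, -0.0]
wrist_force: [-0.7, -0.5, 5.5]
grip_width: 0.0344
grasp_force: 60.1
```

Request:
arm_command([
  [0, 0, -0.015, 0, 0, 0, 1],
  [0, 0, -0.045, 0, 0, 0, 1],
  [0, 0.01, -0.075, 0, 0, 0, 1],
  [0, 0.04, -0.09, 0, 0, 0, 1],
  [-0.001, 0.08, -0.09, 0, 0, 0, 1],
  [-0.001, 0.12, -0.09, 0, 0, 0, 1],
  [-0.002, 0.16, -0.09, 0, 0, 0, 1],
  [-0.003, 0.2, -0.09, 0, 0, 0, 1],
  [-0.003, 0.228, -0.09, 0, 0, 0, 1],
  [-0.003, 0.237, -0.09, 0, 0, 0, 1],
])

```text
clock: 11.88
ee_pos: [0.4821, -0.2262, 0.1309]
tool_rot: [3.142, -0.0, -0.002]
wrist_force: [0.1, 0.7, -0.1]
grip_width: 0.0343
grasp_force: 59.8
```

Request:
arm_command([
  [0, 0, 0, 0, 0, 0, 1],
  [0, 0, 0.025, 0, 0, 0, 1],
  [0, 0, 0.05, 0, 0, 0, 1],
  [0, 0, 0.07, 0, 0, 0, 1],
  [0, 0, 0.08, 0, 0, 0, 1],
  [0, 0, 0.085, 0, 0, 0, 1],
  [0, 0, 0.088, 0, 0, 0, 1],
  [0, 0, 0.09, 0, 0, 0, 1],
  [0, 0, 0.09, 0, 0, 0, 1],
])

```text
clock: 13.0
ee_pos: [0.4826, -0.2252, 0.0409]
tool_rot: [3.141, -0.001, -0.0]
wrist_force: [0.7, 0.5, 2.2]
grip_width: 0.0339
grasp_force: 60.0
```

Request:
arm_command([
  [0, 0, 0, 0, 0, 0, 0.1],
  [0, 0, 0, 0, 0, 0, -0.2],
  [0, 0, 0, 0, 0, 0, -0.6],
  [0, 0, 0, 0, 0, 0, -1],
  [0, 0, 0, 0, 0, 0, -1],
  [0, 0, -0.02, 0, 0, 0, -1],
  [0, 0, -0.05, 0, 0, 0, -1],
  [0, 0, -0.08, 0, 0, 0, -1],
  [0, 0, -0.11, 0, 0, 0, -1],
  [0, 0, -0.11, 0, 0, 0, -1],
])

```text
clock: 14.25
ee_pos: [0.4832, -0.2255, 0.1542]
tool_rot: [3.139, -0.004, -0.0]
wrist_force: [-0.1, -0.0, 0.1]
grip_width: 0.0853
grasp_force: 0.0
```

Request:
arm_command([
  [0.02, -0.008, 0, 0, 0, 0, -1],
  [0.05, -0.02, 0, 0, 0, 0, -1],
  [0.08, -0.032, 0, 0, 0, 0, -1],
  [0.11, -0.044, 0, 0, 0, 0, -1],
  [0.14, -0.055, 0, 0, 0, 0, -1],
  [0.16, -0.063, 0, 0, 0, 0, -1],
  [0.167, -0.066, 0, 0, 0, 0, -1],
  [0.167, -0.066, 0, 0, 0, 0, -1],
])

```text
clock: 15.25
ee_pos: [0.6494, -0.1587, 0.1497]
tool_rot: [-3.141, 0.001, 0.0]
wrist_force: [0.6, 0.8, 0.1]
grip_width: 0.0854
grasp_force: 0.0
```

Request:
arm_command([
  [0, 0, 0.03, 0, 0, 0, -1],
  [0, 0, 0.06, 0, 0, 0, -1],
  [0, 0, 0.085, 0, 0, 0, -1],
  [0, 0, 0.1, 0, 0, 0, -1],
  [0, 0, 0.108, 0, 0, 0, -1],
  [0, 0, 0.11, 0, 0, 0, -1],
  [0, 0, 0.11, 0, 0, 0, -1],
])

```text
clock: 16.12
ee_pos: [0.6496, -0.1592, 0.0411]
tool_rot: [3.141, -0.001, -0.0]
wrist_force: [0.1, 0.0, -0.0]
grip_width: 0.0853
grasp_force: 0.0
```

Request:
arm_command([
  [0, 0, 0, 0, 0, 0, 0.2],
  [0, 0, 0, 0, 0, 0, 0.4],
  [0, 0, 0, 0, 0, 0, 0.6],
  [0, 0, 0, 0, 0, 0, 1],
  [0, 0, 0, 0, 0, 0, 1],
  [0, 0, 0, 0, 0, 0, 1],
  [0, 0, 0, 0, 0, 0, 1],
  [0, 0, 0, 0, 0, 0, 1],
])

```text
clock: 17.12
ee_pos: [0.6496, -0.1591, 0.0408]
tool_rot: [3.141, -0.001, -0.0]
wrist_force: [-0.2, 0.9, 5.7]
grip_width: 0.0341
grasp_force: 60.2
```

Yellow vial gripped; now take it to the yellow stand (486,12), a shift of -0.164 in x and -0.171 in tool y.

Request:
arm_command([
  [0, 0, -0.015, 0, 0, 0, 1],
  [0, 0, -0.05, 0, 0, 0, 1],
  [0, 0, -0.09, 0, 0, 0, 1],
  [-0.02, -0.021, -0.11, 0, 0, 0, 1],
  [-0.05, -0.052, -0.11, 0, 0, 0, 1],
  [-0.08, -0.083, -0.11, 0, 0, 0, 1],
  [-0.11, -0.115, -0.11, 0, 0, 0, 1],
  [-0.14, -0.146, -0.11, 0, 0, 0, 1],
  [-0.158, -0.165, -0.11, 0, 0, 0, 1],
  [-0.164, -0.171, -0.11, 0, 0, 0, 1],
])

```text
clock: 18.38
ee_pos: [0.4847, 0.0128, 0.1511]
tool_rot: [3.142, -0.001, 0.001]
wrist_force: [0.1, -0.3, -0.5]
grip_width: 0.034
grasp_force: 59.9
```

Request:
arm_command([
  [0, 0, 0, 0, 0, 0, 1],
  [0, 0, 0.03, 0, 0, 0, 1],
  [0, 0, 0.06, 0, 0, 0, 1],
  [0, 0, 0.085, 0, 0, 0, 1],
  [0, 0, 0.098, 0, 0, 0, 1],
  [0, 0, 0.105, 0, 0, 0, 1],
  [0, 0, 0.108, 0, 0, 0, 1],
  [0, 0, 0.11, 0, 0, 0, 1],
  [0, 0, 0.11, 0, 0, 0, 1],
])

```text
clock: 19.5
ee_pos: [0.4857, 0.012, 0.0408]
tool_rot: [-3.142, -0.001, -0.0]
wrist_force: [-0.3, 0.6, -1.1]
grip_width: 0.0344
grasp_force: 60.0
```

Request:
arm_command([
  [0, 0, 0.001, 0, 0, 0, 1],
  [0, 0, 0.001, 0, 0, 0, 0.1],
  [0, 0, 0.001, 0, 0, 0, -0.2],
  [0, 0, 0.001, 0, 0, 0, -0.6],
  [0, 0, 0.001, 0, 0, 0, -1],
  [0, 0, 0, 0, 0, 0, -1],
  [0, 0, -0.03, 0, 0, 0, -1],
  [0, 0, -0.07, 0, 0, 0, -1],
  [0, 0, -0.11, 0, 0, 0, -1],
  [0, 0, -0.11, 0, 0, 0, -1],
])

```text
clock: 20.75
ee_pos: [0.4866, 0.012, 0.1536]
tool_rot: [3.141, -0.005, -0.0]
wrist_force: [0.2, -0.3, -0.8]
grip_width: 0.0851
grasp_force: 0.0
```

Request:
arm_command([
  [-0.005, -0.023, 0, 0, 0, 0, -1],
  [-0.013, -0.06, 0, 0, 0, 0, -1],
  [-0.022, -0.1, 0, 0, 0, 0, -1],
  [-0.031, -0.14, 0, 0, 0, 0, -1],
  [-0.038, -0.17, 0, 0, 0, 0, -1],
  [-0.041, -0.183, 0, 0, 0, 0, -1],
  [-0.041, -0.183, 0, 0, 0, 0, -1],
])

```text
clock: 21.62
ee_pos: [0.4443, 0.1952, 0.1498]
tool_rot: [3.141, 0.001, 0.001]
wrist_force: [-0.4, -1.0, 0.4]
grip_width: 0.0852
grasp_force: 0.0
```

```bash
python3 - <<'E'
from h import *
for n in("top","scene"): 
    im=bot.snapshot(n)
    for col in H:
        for c in blobs(n,im,col):
            q=cv2.minAreaRect((ray(n,c.reshape(-1,2),.073)*1000).astype(np.float32))
            if cv2.contourArea(c)<150: print(n,col,np.round(q[0],1),np.round(q[1],1))
print(bot.get_obs()['ee_pos'])
cv2.imwrite('pics/b.png',cv2.resize(im[90:290,180:480],(800,533)) [:,:,::-1])
E
```

```text
top red [414.9 216.2] [19.7 19.4]
top red [427.7 149.9] [34.2 12.2]
top red [653.8 138.7] [23.6 25.4]
top blue [831.4 337.4] [22.2 20.5]
scene red [651.8 138. ] [29.8 26.3]
scene blue [442.9 195.4] [27.7 24.2]
scene blue [ 417.3 -669.6] [37.2 39.6]
[0.44460065 0.19432539 0.14999572]
```

View pics/b.png

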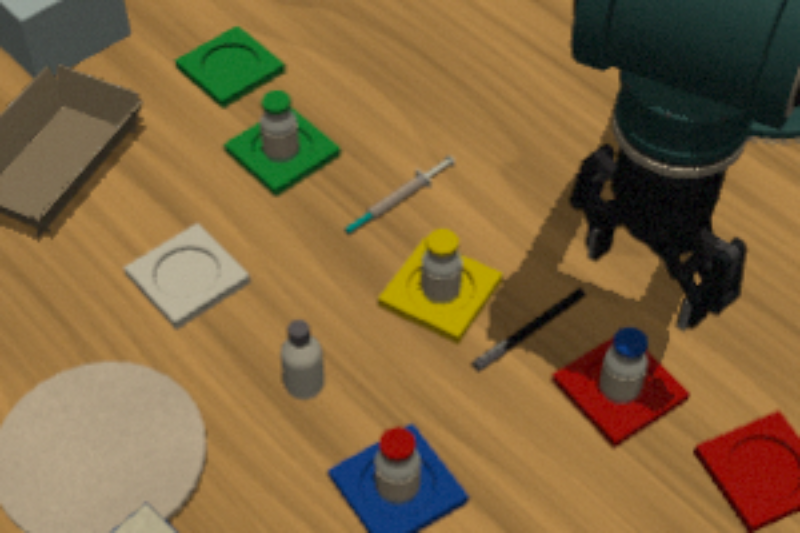

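Green (280,130) and yellow (440,265) now stand centred in their own stands, and the gripper is open above the blue vial (625,365). Next: park blue in the white stand, a shift of +0.205 in x and +0.354 in tool y.

Request:
arm_command([
  [0, 0, 0.03, 0, 0, 0, -1],
  [0, 0, 0.06, 0, 0, 0, -1],
  [0, 0, 0.085, 0, 0, 0, -1],
  [0, 0, 0.1, 0, 0, 0, -1],
  [0, 0, 0.108, 0, 0, 0, -1],
  [0, 0, 0.109, 0, 0, 0, -1],
  [0, 0, 0.109, 0, 0, 0, -1],
])

```text
clock: 22.6
ee_pos: [0.4448, 0.1951, 0.042]
tool_rot: [-3.141, -0.001, -0.0]
wrist_force: [0.2, -0.6, 0.4]
grip_width: 0.0851
grasp_force: 0.0
```

Request:
arm_command([
  [0, 0, 0, 0, 0, 0, 0.2],
  [0, 0, 0, 0, 0, 0, 0.4],
  [0, 0, 0, 0, 0, 0, 0.6],
  [0, 0, 0, 0, 0, 0, 1],
  [0, 0, 0, 0, 0, 0, 1],
  [0, 0, 0, 0, 0, 0, 1],
  [0, 0, 0, 0, 0, 0, 1],
  [0, 0, 0, 0, 0, 0, 1],
])

```text
clock: 23.6
ee_pos: [0.4447, 0.1951, 0.0418]
tool_rot: [-3.141, -0.001, -0.0]
wrist_force: [-0.8, -0.9, 4.9]
grip_width: 0.0341
grasp_force: 60.2
```

Request:
arm_command([
  [0, 0, -0.015, 0, 0, 0, 1],
  [0, 0, -0.05, 0, 0, 0, 1],
  [0, 0, -0.09, 0, 0, 0, 1],
  [0, 0, -0.13, 0, 0, 0, 1],
  [0.01, 0.017, -0.14, 0, 0, 0, 1],
  [0.03, 0.052, -0.14, 0, 0, 0, 1],
  [0.05, 0.086, -0.14, 0, 0, 0, 1],
  [0.07, 0.121, -0.14, 0, 0, 0, 1],
  [0.09, 0.155, -0.14, 0, 0, 0, 1],
  [0.11, 0.19, -0.14, 0, 0, 0, 1],
])

```text
clock: 24.85
ee_pos: [0.5548, 0.0038, 0.1823]
tool_rot: [-3.142, -0.001, -0.0]
wrist_force: [0.3, -0.1, -1.3]
grip_width: 0.0337
grasp_force: 59.8
```

Request:
arm_command([
  [0.02, 0.035, 0, 0, 0, 0, 1],
  [0.04, 0.069, 0, 0, 0, 0, 1],
  [0.06, 0.104, 0, 0, 0, 0, 1],
  [0.08, 0.138, 0, 0, 0, 0, 1],
  [0.09, 0.155, 0, 0, 0, 0, 1],
  [0.095, 0.164, 0, 0, 0, 0, 1],
  [0.095, 0.164, 0, 0, 0, 0, 1],
  [0.095, 0.164, 0.03, 0, 0, 0, 1],
  [0.095, 0.164, 0.06, 0, 0, 0, 1],
])

```text
clock: 25.98
ee_pos: [0.6491, -0.1579, 0.1212]
tool_rot: [3.142, -0.001, 0.001]
wrist_force: [0.6, 0.8, -0.9]
grip_width: 0.0341
grasp_force: 59.8
```

Request:
arm_command([
  [0, 0, 0.025, 0, 0, 0, 1],
  [0, 0, 0.05, 0, 0, 0, 1],
  [0, 0, 0.065, 0, 0, 0, 1],
  [0, 0, 0.073, 0, 0, 0, 1],
  [0, 0, 0.077, 0, 0, 0, 1],
  [0, 0, 0.08, 0, 0, 0, 1],
  [0, 0, 0.081, 0, 0, 0, 1],
  [0, 0, 0.081, 0, 0, 0, 1],
])

```text
clock: 26.98
ee_pos: [0.6498, -0.1591, 0.0419]
tool_rot: [3.141, -0.002, -0.0]
wrist_force: [-3.7, 1.3, 8.0]
grip_width: 0.0341
grasp_force: 60.7
```

Request:
arm_command([
  [0, 0, 0, 0, 0, 0, 0.1],
  [0, 0, 0, 0, 0, 0, -0.2],
  [0, 0, 0, 0, 0, 0, -0.6],
  [0, 0, 0, 0, 0, 0, -1],
  [0, 0, 0, 0, 0, 0, -1],
  [0, 0, -0.02, 0, 0, 0, -1],
  [0, 0, -0.05, 0, 0, 0, -1],
  [0, 0, -0.08, 0, 0, 0, -1],
  [0, 0, -0.12, 0, 0, 0, -1],
  [0, 0, -0.12, 0, 0, 0, -1],
])

```text
clock: 28.22
ee_pos: [0.6506, -0.1594, 0.1658]
tool_rot: [3.14, -0.006, -0.0]
wrist_force: [-1.0, 0.6, -0.4]
grip_width: 0.0851
grasp_force: 0.0
```

Request:
arm_command([
  [0, -0.03, 0, 0, 0, 0, -1],
  [0, -0.075, 0, 0, 0, 0, -1],
  [0, -0.12, 0, 0, 0, 0, -1],
  [0.001, -0.165, 0, 0, 0, 0, -1],
  [0.002, -0.21, 0, 0, 0, 0, -1],
  [0.003, -0.255, 0, 0, 0, 0, -1],
  [0.003, -0.285, 0, 0, 0, 0, -1],
  [0.003, -0.297, 0, 0, 0, 0, -1],
  [0.003, -0.297, 0, 0, 0, 0, -1],
  [0.003, -0.297, 0, 0, 0, 0, -1],
])

```text
clock: 29.48
ee_pos: [0.6525, 0.137, 0.1604]
tool_rot: [3.141, -0.0, -0.001]
wrist_force: [-0.3, 0.4, 0.1]
grip_width: 0.0853
grasp_force: 0.0
```

Request:
arm_command([
  [0, 0, 0.03, 0, 0, 0, -1],
  [0, 0, 0.06, 0, 0, 0, -1],
  [0, 0, 0.09, 0, 0, 0, -1],
  [0, 0, 0.108, 0, 0, 0, -1],
  [0, 0, 0.117, 0, 0, 0, -1],
  [0, 0, 0.119, 0, 0, 0, -1],
  [0, 0, 0.119, 0, 0, 0, -1],
])

```text
clock: 30.35
ee_pos: [0.6528, 0.138, 0.0422]
tool_rot: [-3.141, -0.001, -0.0]
wrist_force: [0.8, -0.3, -0.7]
grip_width: 0.0855
grasp_force: 0.0
```

Request:
arm_command([
  [0, 0, 0, 0, 0, 0, 0.2],
  [0, 0, 0, 0, 0, 0, 0.4],
  [0, 0, 0, 0, 0, 0, 0.6],
  [0, 0, 0, 0, 0, 0, 1],
  [0, 0, 0, 0, 0, 0, 1],
  [0, 0, 0, 0, 0, 0, 1],
  [0, 0, 0, 0, 0, 0, 1],
  [0, 0, 0, 0, 0, 0, 1],
])

```text
clock: 31.35
ee_pos: [0.6527, 0.138, 0.0418]
tool_rot: [-3.141, -0.001, -0.0]
wrist_force: [-1.0, 0.1, 6.1]
grip_width: 0.0342
grasp_force: 60.2
```

Request:
arm_command([
  [0, 0, -0.015, 0, 0, 0, 1],
  [0, 0, -0.05, 0, 0, 0, 1],
  [0, 0, -0.09, 0, 0, 0, 1],
  [-0.02, -0.005, -0.1, 0, 0, 0, 1],
  [-0.06, -0.016, -0.1, 0, 0, 0, 1],
  [-0.1, -0.027, -0.1, 0, 0, 0, 1],
  [-0.14, -0.038, -0.1, 0, 0, 0, 1],
  [-0.18, -0.049, -0.1, 0, 0, 0, 1],
  [-0.2, -0.055, -0.1, 0, 0, 0, 1],
  [-0.207, -0.057, -0.1, 0, 0, 0, 1],
])

```text
clock: 32.6
ee_pos: [0.4447, 0.1953, 0.1422]
tool_rot: [-3.141, -0.001, 0.0]
wrist_force: [1.2, 0.1, -0.2]
grip_width: 0.0341
grasp_force: 59.8
```

Request:
arm_command([
  [0, 0, 0, 0, 0, 0, 1],
  [0, 0, 0.03, 0, 0, 0, 1],
  [0, 0, 0.06, 0, 0, 0, 1],
  [0, 0, 0.08, 0, 0, 0, 1],
  [0, 0, 0.092, 0, 0, 0, 1],
  [0, 0, 0.097, 0, 0, 0, 1],
  [0, 0, 0.1, 0, 0, 0, 1],
  [0, 0, 0.101, 0, 0, 0, 1],
  [0, 0, 0.101, 0, 0, 0, 1],
])

```text
clock: 33.72
ee_pos: [0.4461, 0.1952, 0.0418]
tool_rot: [-3.141, -0.002, -0.0]
wrist_force: [-3.8, -2.1, 8.7]
grip_width: 0.0342
grasp_force: 60.8
```

Request:
arm_command([
  [0, 0, 0, 0, 0, 0, 0.1],
  [0, 0, 0, 0, 0, 0, -0.2],
  [0, 0, 0, 0, 0, 0, -0.6],
  [0, 0, 0, 0, 0, 0, -1],
  [0, 0, 0, 0, 0, 0, -1],
  [0, 0, -0.02, 0, 0, 0, -1],
  [0, 0, -0.05, 0, 0, 0, -1],
  [0, 0, -0.08, 0, 0, 0, -1],
  [0, 0, -0.12, 0, 0, 0, -1],
  [0, 0, -0.12, 0, 0, 0, -1],
])

```text
clock: 34.98
ee_pos: [0.4465, 0.1955, 0.1634]
tool_rot: [-3.14, -0.004, -0.0]
wrist_force: [-0.2, 0.3, -0.1]
grip_width: 0.0854
grasp_force: 0.0
```

Request:
arm_command([
  [0.012, 0.021, 0, 0, 0, 0, -1],
  [0.036, 0.063, 0, 0, 0, 0, -1],
  [0.06, 0.104, 0, 0, 0, 0, -1],
  [0.086, 0.149, 0, 0, 0, 0, -1],
  [0.112, 0.194, 0, 0, 0, 0, -1],
  [0.138, 0.239, 0, 0, 0, 0, -1],
  [0.164, 0.285, 0, 0, 0, 0, -1],
  [0.188, 0.326, 0, 0, 0, 0, -1],
  [0.204, 0.354, 0, 0, 0, 0, -1],
  [0.204, 0.354, 0, 0, 0, 0, -1],
])

```text
clock: 36.22
ee_pos: [0.6495, -0.1608, 0.1585]
tool_rot: [-3.141, 0.002, -0.002]
wrist_force: [-0.7, 0.4, -0.0]
grip_width: 0.0851
grasp_force: 0.0
```

Request:
arm_command([
  [0, 0, 0, 0, 0, 0, -1],
  [0, 0, 0.03, 0, 0, 0, -1],
  [0, 0, 0.06, 0, 0, 0, -1],
  [0, 0, 0.09, 0, 0, 0, -1],
  [0, 0, 0.108, 0, 0, 0, -1],
  [0, 0, 0.117, 0, 0, 0, -1],
  [0, 0, 0.119, 0, 0, 0, -1],
  [0, 0, 0.119, 0, 0, 0, -1],
])

```text
clock: 37.22
ee_pos: [0.6497, -0.1591, 0.0422]
tool_rot: [3.141, -0.001, -0.0]
wrist_force: [-0.1, 0.5, 0.0]
grip_width: 0.0854
grasp_force: 0.0
```

Grip blue, carry it high past the gel bottle to the blue stand (653,138).

Request:
arm_command([
  [0, 0, 0, 0, 0, 0, 0.2],
  [0, 0, 0, 0, 0, 0, 0.4],
  [0, 0, 0, 0, 0, 0, 0.6],
  [0, 0, 0, 0, 0, 0, 1],
  [0, 0, 0, 0, 0, 0, 1],
  [0, 0, 0, 0, 0, 0, 1],
  [0, 0, 0, 0, 0, 0, 1],
  [0, 0, 0, 0, 0, 0, 1],
  [0, 0, -0.015, 0, 0, 0, 1],
  [0, 0, -0.05, 0, 0, 0, 1],
])

```text
clock: 38.48
ee_pos: [0.6485, -0.1588, 0.0908]
tool_rot: [-3.141, 0.003, -0.0]
wrist_force: [-0.3, -0.3, -1.4]
grip_width: 0.0342
grasp_force: 59.7
```

Request:
arm_command([
  [0, 0, -0.04, 0, 0, 0, 1],
  [0, 0, -0.08, 0, 0, 0, 1],
  [0, 0, -0.12, 0, 0, 0, 1],
  [0, 0, -0.13, 0, 0, 0, 1],
  [0, -0.03, -0.13, 0, 0, 0, 1],
  [0, -0.075, -0.13, 0, 0, 0, 1],
  [0, -0.12, -0.13, 0, 0, 0, 1],
  [0.001, -0.165, -0.13, 0, 0, 0, 1],
  [0.002, -0.21, -0.13, 0, 0, 0, 1],
  [0.003, -0.25, -0.13, 0, 0, 0, 1],
])

```text
clock: 39.72
ee_pos: [0.6519, 0.0925, 0.2207]
tool_rot: [3.142, 0.001, -0.0]
wrist_force: [1.0, -0.6, -0.6]
grip_width: 0.0343
grasp_force: 59.8
```

Request:
arm_command([
  [0, -0.03, 0, 0, 0, 0, 1],
  [0, -0.044, 0, 0, 0, 0, 1],
  [0, -0.047, 0, 0, 0, 0, 1],
  [0, -0.047, 0.03, 0, 0, 0, 1],
  [0, -0.047, 0.07, 0, 0, 0, 1],
  [0, -0.047, 0.11, 0, 0, 0, 1],
  [0, -0.047, 0.14, 0, 0, 0, 1],
])

```text
clock: 40.6
ee_pos: [0.652, 0.1365, 0.0794]
tool_rot: [3.141, 0.001, -0.002]
wrist_force: [0.1, 0.3, -0.4]
grip_width: 0.0339
grasp_force: 59.8
```

Request:
arm_command([
  [0, 0, 0.015, 0, 0, 0, 1],
  [0, 0, 0.028, 0, 0, 0, 1],
  [0, 0, 0.035, 0, 0, 0, 1],
  [0, 0, 0.039, 0, 0, 0, 1],
  [0, 0, 0.041, 0, 0, 0, 1],
  [0, 0, 0.041, 0, 0, 0, 1],
])

```text
clock: 41.35
ee_pos: [0.6529, 0.138, 0.0419]
tool_rot: [-3.141, -0.002, -0.0]
wrist_force: [-3.9, -2.0, 8.1]
grip_width: 0.0341
grasp_force: 60.5
```

Request:
arm_command([
  [0, 0, 0, 0, 0, 0, 0.1],
  [0, 0, 0, 0, 0, 0, -0.2],
  [0, 0, 0, 0, 0, 0, -0.6],
  [0, 0, 0, 0, 0, 0, -1],
  [0, 0, 0, 0, 0, 0, -1],
  [0, 0, -0.02, 0, 0, 0, -1],
  [0, 0, -0.06, 0, 0, 0, -1],
  [0, 0, -0.11, 0, 0, 0, -1],
  [0, 0, -0.16, 0, 0, 0, -1],
  [0, 0, -0.2, 0, 0, 0, -1],
])

```text
clock: 42.6
ee_pos: [0.6524, 0.138, 0.2445]
tool_rot: [-3.141, -0.003, -0.0]
wrist_force: [-0.2, -0.2, 0.2]
grip_width: 0.0855
grasp_force: 0.0
```

Request:
arm_command([
  [-0.02, 0, 0, 0, 0, 0, -1],
  [-0.06, 0, 0, 0, 0, 0, -1],
  [-0.1, 0, 0, 0, 0, 0, -1],
  [-0.13, 0, 0, 0, 0, 0, -1],
  [-0.15, 0, 0, 0, 0, 0, -1],
  [-0.15, 0, 0, 0, 0, 0, -1],
  [-0.15, 0, 0, 0, 0, 0, -1],
])

```text
clock: 43.48
ee_pos: [0.5029, 0.138, 0.2412]
tool_rot: [-3.141, -0.001, -0.0]
wrist_force: [-0.2, 0.2, 0.0]
grip_width: 0.0854
grasp_force: 0.0
```

```bash
python3 - <<'E'
from h import *
for n in("top","scene"):
    im=bot.snapshot(n); cv2.imwrite(f'pics/c{n}.png',cv2.resize(im[80:300,150:500],(800,503))[:,:,::-1])
print(ray('scene',[[293,214]],.085).round(3), bot.get_obs()['ee_pos'])
E
```

```text
[[0.643 0.011]] [0.50299428 0.13796745 0.24048645]
```

View pics/cscene.png

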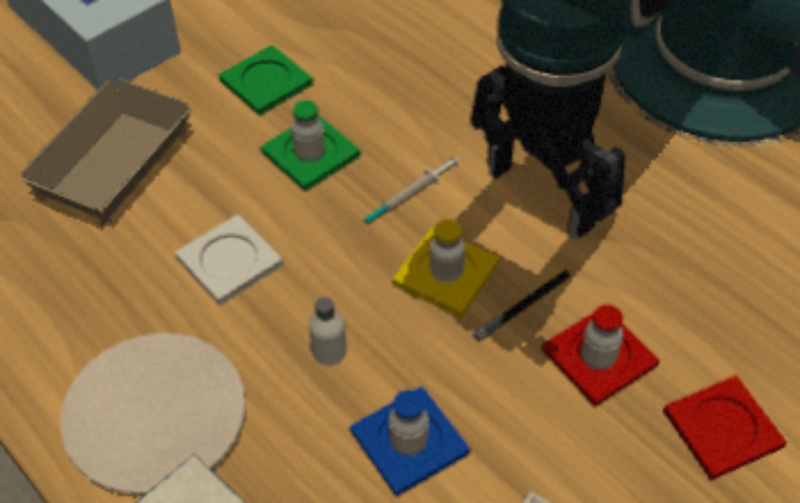

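View pics/ctop.png

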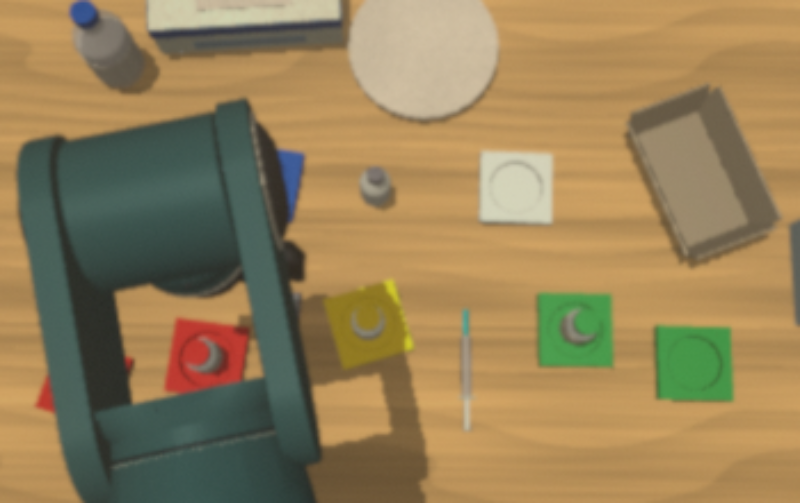

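The scene view shows all four vials upright and centred in their own stands: green (308,130), yellow (447,250), red (603,338) and blue (408,422). The white stand (230,258) is empty, the gel bottle (327,330) hasn't moved, and the gripper is clear of everything. I'll hand it in.

```bash
python3 -c "
from cell import bot
print(bot.finish_job())"
```

```text
the job is handed in; nothing more can be done
None
```

The job is handed in: the last pictures show all four vials upright in their matching stands, the white stand empty and the gel bottle where it stood, at about 43.5 s on the clock; no verdict came back.

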